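# Hook the insert tray out from under the wire shelf

### The arm

A 6-joint arm with a two-finger parallel gripper is mounted at the origin on the work surface. World frame = base frame: x ahead of the robot, y to its left, z up, the work surface at z = 0. Lengths are in m, angles in rad, forces in N, time in s.
With the tool pointing down it reaches from about 0.35 to 0.775 m from the base axis. Payload 5.5 kg.
Tool frame: the origin (TCP) lies where the fingers leave the gripper's body, on its centre line; the fingertips stand env.tip_reach ahead of it and the grasp point (between the pads) lies 54 mm ahead of it (env.tip_reach is the distance from the TCP to the fingertips, in m); z points along the fingers, y is the line along which they close (so a half turn about z gives the same grasp; the last joint's range is limited). The gripper opens to 85 mm and grips with 20 to 120 N. Pads are 22 mm wide; open, the fingers measure 114 mm over their backs; the gripper's body (76 mm by 85 mm) begins 54 mm behind the grasp point. The pads swing forward as they close: fully open they stand 13 mm farther back than shut.
Start: joints at [1.088, 0.313, 0.046, 1.304, 0, 1.431], TCP at [0.193, 0.542, 0.304] pointing down, gripper open.
Joint ranges: [-2.76, 2.76], [-0.86, 1.69], [-1.03, 1.26], [-2.2, 2.34], [-1.47, 1.5], [-3.14, 3.14]. Speed limits (rad/s): [2.57, 2.57, 3.14, 3.14, 3.14, 3.14].

### API

Orientations are given as a unit quaternion [w, x, y, z].
In Python, from workcell import status, optics, hand_in, env gives the robot as it stands.
- The arm moves only by the shell command python3 -m handwheel 'ROWS' [FORCE]. ROWS is a JSON object whose one key "deltas" holds a list of rows, each a list of 5 numbers: the opening, from -1 (shut) to 1 (fully open), then the shift along the tool's x, y, z in units of 40 mm (1.0 is 40 mm), then the turn about the tool's z in units of 10 degrees (1.0 is 10 degrees). In form: {"deltas": [[jaw, x, y, z, roll], ...]}. A call has 1 to 20 rows; each row shifts and turns the commanded pose from where the row before left it, along the tool's axes as they then stand; what a row does not reach is not made up. A row lasts 1/8 s, in which the tool goes at most 62.5 mm and 10.7 degrees, less where a joint would pass 70% of its speed; a pose out of reach is approached as far as the arm can. A call is refused whole if a number of a shift passes 1 or a number of a turn 1, either way. A call with a gripper value outside its range is refused whole. The fingers move at their own pace and stop on an object; FORCE is the grip in N (left out, the last holds). Time passes only in rows, so rows that do not move let the fingers close. It gives the time, the measured TCP pose, the force, the opening and the grip force at its end, in the units of the state.
- status.get_state(): the state, without advancing time (a new reading comes with each control period).
- optics.read_camera(name): name is "scene" or "top" or "wrist"; returns a dict with "frame" (420x560x3 uint8, red, green, blue), "depth" (420x560 float32, m along the optical axis (not along the pixel's ray), 0 where there is no reading), "vfov" (degrees; the focal length in pixels is half the picture's height over the tangent of half this angle, whatever the lens; pixels are square), "cx", "cy" (the principal point, pixels), "k1" (the pictures are not rectified: a ray, as slopes to the right and down, at radius r is drawn at 1 + k1 r^2 times it, then the intrinsics apply), "origin" and "attitude" of the camera in the world. Camera axes: x right, y down, z forward; pixel columns grow to the right and rows downward; lengths in m; the calibration is good to about 2 mm. A picture is of the moment at which its call begins.
- hand_in(): hands the job in; it is judged then, once.
The state is a dict: "clock": time; "joint_pos": joint angles; "qvel": joint speeds; "tau": joint torques, N m; "tcp_pos": TCP position; "orientation": TCP orientation; "wrist_force": force on the tool from outside, world axes, zero at the start; "ft_torque": the same for the moment, N m; "finger_gap": finger opening in m; "grip_force": force on a finger pad.
Only numpy, scipy, OpenCV 4.12 (cv2) and the standard library are available. Lean on these libraries where they do the work, as an engineer would, in place of code of your own. Each camera call takes 0.05 s, during which the arm holds its last target. There are 200 camera calls.

### The job

Using the red-handled pull hook, reach under the low wire shelf, drop the prong into the orange insert tray behind its near wall, and drag the tray out along the bench into the aluminium docking lane until it is fully home against both yellow stops; keep a steady pull of about 15 N on it there for a second so it is squarely seated, and never load the tray with more than 22 N. Then, without pushing the tray off its stops, lay the hook flat back on its black rubber rest. Only the hook may touch the tray, and the ring gauge, yellow box and brass arbor stay where they are.

Things in the scene. Friction and masses are not known exactly. Their poses are not given: they have to be found in the camera images.
- hook_tool: Pull hook, 0.2 kg, lying on the rest. Origin: middle of the handle at the flange undersides; +x along the tool to the prong, z up. Red grip 80 x 22 x 24 mm (z 8 to 32) between black flanges (8 thick, 34 wide, 38 tall, at x = -44 and 44). Steel shank, 8 mm thick, at z = 30, runs to x = 150, where a round 8 mm prong points down to z = -14. Centre of mass about x = 20 mm.
- hook_tip (a point): Lowest point of the hook's prong, at (150, 0, -14) mm in the tool's frame; same axes as the tool.
- tray: Orange insert tray, 0.3 to 0.6 kg, loose on the bench under the shelf, 100 x 84 x 32 mm, walls and floor 4 mm. Origin: centre of underside; -x is its near wall, towards the stops. Open compartment from x = -46 to 4, y = -38 to 38 mm; beyond it a grey block with brass inserts, up to z = 26 mm. Friction unknown: some 1 to 5 N to drag.
- dock: Fixed docking lane. Origin: on the bench, midway between the stop faces; +x from the stops to the shelf. Aluminium rails 14 mm high, 89 apart, x = -15 to 55, flaring to 128 at x = 115. Two yellow stops 14 mm high, faces at x = 0, 57 mm gap between for the tool. Home: tray origin at x = 50, y = 0, axes aligned. Rigid; past contact the pull climbs some N per mm of hand travel.
- shelf: Fixed low wire shelf; frame parallel to the lane's, origin within 12 mm sideways of the lane's. Wires from x = 126 to 308, y = -109 to 109, z = 123 to 135 mm; four 10 mm legs at x = 135 and 300, y = -105 and 105; two rings on top at the far end, up to z = 165 mm. Open below on all sides.
- rest: Fixed black rubber tool rest, 130 x 110 x 16 mm high; origin: centre of its underside; its +x end is where the hook's shank and prong stick out past it. Both flanges of the hook stand on it, the tool's origin near its centre.
- ring_gauge: Bystander: loose steel ring 52 mm across, 24 mm high; origin: centre of its underside.
- insert_box: Bystander: loose yellow box 45 x 60 x 22 mm; origin: centre of its underside.
- arbor: Bystander: loose brass arbor, foot 36 mm across, stem 18 mm, 50 mm high; origin: centre of its underside.
Things that resemble listed ones, but are neither listed nor needed, are in the scene too. Of the things that look like the rest, the middle-sized one is meant.

How it is judged:
By the outcome, as a careful person would: the job done as asked, in the order asked, and still so for the second after the job is handed in, with the robot touching nothing.
It also fails if it takes over 72 s, if anything falls off the work surface, if the arm or the gripper's body presses on something with over 40 N, if the wrist force passes 120 N, or if a joint passes its speed limit or range.

## Working session

There is one attempt and no reset: what is moved stays moved. The work goes in short steps, Python scripts to look and compute and a shell command to move; the robot and the scene stay as the last step left them, time stands still between calls to the robot, and variables do not carry over. Pictures are saved under pics/ and viewed, at most 14 in all, crops included, and the job is handed in when it is done.

```bash
mkdir -p pics; cat > h.py <<'E'
import numpy as np, cv2
from scipy.spatial.transform import Rotation as R
from workcell import status, optics, env
def quat(q): return R.from_quat([q[1],q[2],q[3],q[0]]).as_matrix()
def cam(name):
    c=optics.read_camera(name); a=np.array(c['attitude'],float)
    c['R']=a if a.shape==(3,3) else quat(a); c['o']=np.array(c['origin'])
    c['f']=c['frame'].shape[0]/2/np.tan(np.radians(c['vfov'])/2); return c
def rays(c,uv):
    uv=np.asarray(uv,float).reshape(-1,1,2)
    K=np.array([[c['f'],0,c['cx']],[0,c['f'],c['cy']],[0,0,1.]])
    s=cv2.undistortPoints(uv,K,np.array([c['k1'],0,0,0.])).reshape(-1,2)
    return np.c_[s,np.ones(len(s))]
def onplane(c,uv,z):
    d=rays(c,uv)@c['R'].T; t=(z-c['o'][2])/d[:,2]; return c['o']+d*t[:,None]
def cloud(c):
    h,w=c['depth'].shape; v,u=np.mgrid[:h,:w]
    d=rays(c,np.c_[u.ravel(),v.ravel()])*c['depth'].reshape(-1,1)
    return (d@c['R'].T+c['o']).reshape(h,w,3)
def save(c,n): cv2.imwrite('pics/'+n,c['frame'][:,:,::-1])
E
python3 - <<'E'
from h import *
for n in('top','scene','wrist'):
    c=cam(n); save(c,n+'0.png'); print(n,c['o'],c['attitude'],c['vfov'],c['k1'])
    np.savez('pics/'+n+'0.npz',**{k:c[k] for k in c})
s=status.get_state(); print(s, env.tip_reach)
E
```

```text
top [0.29399334 0.01449649 1.15240978] [ 0.07246123 -0.68695111  0.71905645 -0.07619296] 47.84524506123227 0.004559481513265056
scene [1.13181756 0.57158539 0.64435624] [-0.18057455  0.36487711  0.81206986 -0.41809098] 46.05506973066019 -0.006886025446376345
wrist [0.12261284 0.56515237 0.37284753] [0.11884282 0.80868944 0.56999018 0.08371954] 58.8158664749629 -0.010059075634813067
{'clock': 0.15, 'joint_pos': array([1.08838420e+00, 3.13846882e-01, 4.52586391e-02, 1.30360457e+00,
       2.05918693e-05, 1.43119501e+00]), 'qvel': array([ 0.00040073, -0.00274647,  0.00341101, -0.00031348, -0.00037445,
        0.00051887]), 'tau': array([ 1.24669536e-03, -4.81064594e+01,  2.98816109e+01,  1.38716656e-02,
       -1.51712693e-04, -1.02107975e-05]), 'tcp_pos': array([0.19315484, 0.54129553, 0.30321049]), 'orientation': array([-2.23475656e-04,  1.70567297e-01,  9.85345782e-01, -6.61592508e-04]), 'wrist_force': array([-0.2004744 ,  0.12174816,  0.06491665]), 'ft_torque': array([-0.01518682, -0.01222917, -0.00573505]), 'grip_force': 0.0, 'finger_gap': 0.08552146824757283} 0.0726
```

View pics/top0.png

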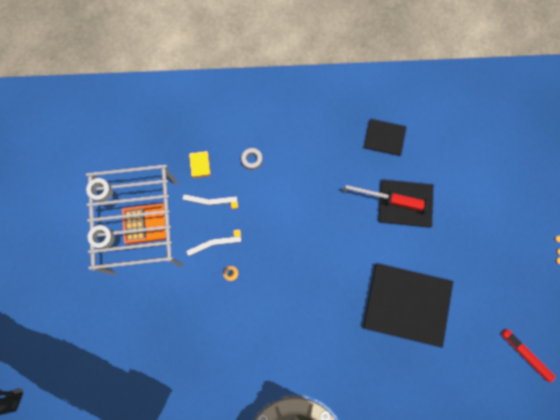

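View pics/scene0.png

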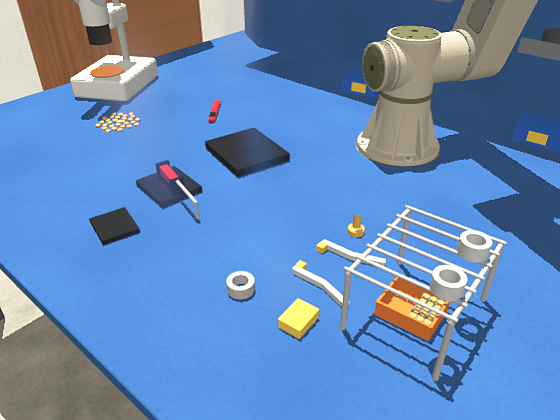

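Top view: hook on the middle-sized rest at (405,203), its shank pointing left to (343,188). The lane's yellow stops are at (236,203) and (237,235), with the rails running left. The tray is at (145,222) under the shelf, ring gauge at (252,158), box at (200,163), arbor at (231,272). The scene view agrees.

```bash
cat > m.py <<'E'
from h import *
def load(n): 
    z=np.load('pics/'+n+'0.npz',allow_pickle=True); c={k:z[k] for k in z.files}; 
    for k in('f','cx','cy','k1'): c[k]=float(c[k])
    return c
def masks(c):
    hsv=cv2.cvtColor(c['frame'],cv2.COLOR_RGB2HSV); H,S,V=[hsv[...,i].astype(int) for i in range(3)]
    return dict(red=((H<5)|(H>174))&(S>150)&(V>80), orange=(H>=6)&(H<16)&(S>190)&(V>90), yellow=(H>=18)&(H<32)&(S>160)&(V>120), dark=(V<55), grey=(S<70)&(V>110))
E
python3 - <<'E'
from m import *
zs=dict(red=.048,orange=.032,yellow=.014,dark=.016,grey=.014)
for n in('top','scene'):
    c=load(n)
    for k,m in masks(c).items():
        cs,_=cv2.findContours(m.astype(np.uint8),cv2.RETR_EXTERNAL,cv2.CHAIN_APPROX_NONE)
        for q in cs:
            if cv2.contourArea(q)<15: continue
            P=onplane(c,q.reshape(-1,2),zs[k])[:,:2]*1000
            r=cv2.minAreaRect(P.astype(np.float32))
            if not(-700<r[0][1]<700 and 200<r[0][0]<900) or max(r[1])>300: continue
            print(n,k,cv2.boundingRect(q),'ctr',np.round(r[0]),'size',np.round(r[1]),'ang',round(r[2],1))
E
```

```text
top red (391, 193, 34, 18) ctr [ 547. -298.] size [82. 29.] ang 72.8
top orange (141, 231, 24, 10) ctr [495. 316.] size [19. 56.] ang 4.6
top orange (146, 215, 18, 12) ctr [532. 312.] size [24. 42.] ang 3.9
top orange (142, 205, 21, 6) ctr [563. 318.] size [11. 48.] ang 3.9
top yellow (232, 203, 5, 5) ctr [565. 121.] size [10. 10.] ang 88.5
top yellow (191, 153, 18, 24) ctr [674. 205.] size [60. 43.] ang 4.8
top dark (364, 265, 87, 81) ctr [ 306. -282.] size [184. 150.] ang 74.3
top dark (379, 181, 53, 45) ctr [ 551. -302.] size [124. 102.] ang 81.6
top dark (365, 121, 39, 33) ctr [ 725. -266.] size [88. 74.] ang 74.4
top grey (187, 229, 55, 27) ctr [469. 170.] size [ 33. 140.] ang 20.6
top grey (183, 195, 56, 14) ctr [577. 179.] size [138.  28.] ang 84.9
top grey (345, 185, 44, 13) ctr [ 585. -209.] size [109.  13.] ang 72.8
top grey (86, 165, 97, 109) ctr [544. 370.] size [259. 224.] ang 4.0
top grey (241, 148, 21, 22) ctr [684.  75.] size [51. 56.] ang 87.9
scene red (161, 165, 17, 14) ctr [ 551. -297.] size [66. 19.] ang 75.8
scene red (209, 100, 11, 22) ctr [ 240. -477.] size [1
[... 180 characters left out ...]
0, 291, 34, 15) ctr [554. 321.] size [30. 54.] ang 4.5
scene orange (391, 277, 42, 22) ctr [511. 326.] size [28. 70.] ang 3.9
scene yellow (279, 310, 40, 28) ctr [687. 224.] size [47. 75.] ang 58.4
scene yellow (377, 293, 36, 23) ctr [542. 315.] size [28. 57.] ang 5.1
scene yellow (317, 245, 10, 8) ctr [507. 127.] size [23. 18.] ang 37.9
scene dark (90, 217, 49, 28) ctr [ 738. -253.] size [106.  78.] ang 74.6
scene dark (282, 153, 7, 9) ctr [ 274. -171.] size [43. 16.] ang 40.6
scene dark (206, 141, 37, 35) ctr [ 386. -297.] size [211.  22.] ang 75.3
scene grey (226, 271, 29, 29) ctr [687.  78.] size [74. 52.] ang 43.8
scene grey (175, 179, 24, 40) ctr [ 560. -218.] size [178.  22.] ang 66.4
```

```bash
python3 - <<'E'
from m import *
c=load('top'); f=c['frame'][130:290,70:450,::-1]
cv2.imwrite('pics/topcrop.png',cv2.resize(f,None,fx=2.1,fy=2.1,interpolation=cv2.INTER_CUBIC))
E
```

```text
(no output)
```

View pics/topcrop.png

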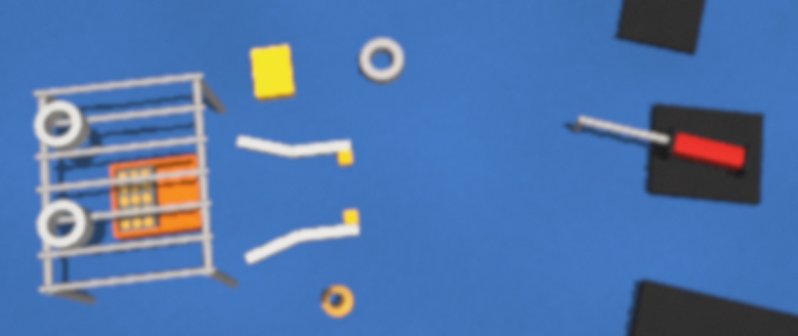

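Crop: the stops are at crop (345,157) and (351,217), which is full-image (234,205) and (237,233). The hook's grip is at crop (708,150), with the prong tip near (578,124).

```bash
cat > plan.py <<'E'
from h import *
def yaw(): # tool x axis heading, deg
    s=status.get_state(); M=quat(s['orientation']); return s,M,np.degrees(np.arctan2(M[1,0],M[0,0]))
def to(target,xhead):
    """rows units: roll (units of 10deg, about tool z) and shift AFTER roll / BEFORE roll"""
    s,M,h=yaw(); d=(xhead-h+180)%360-180
    M2=R.from_euler('z',d,degrees=True).as_matrix()@M
    D=np.array(target)-s['tcp_pos']
    print('tcp',s['tcp_pos'].round(4),'head',round(h,2),'roll units',round(-d/10,3),'shift before roll',(M.T@D/.04).round(3),'after roll',(M2.T@D/.04).round(3),'q6',s['joint_pos'][5].round(2),'F',s['wrist_force'].round(2),'gap',s['finger_gap'].round(4),'t',s['clock'])
E
python3 - <<'E'
from plan import *; from m import load
s,M,h=yaw(); print(M.round(3),h)
c=load('wrist'); print('cam in tool',M.T@(c['o']-s['tcp_pos'])); print('cam axes in tool',(M.T@c['R']).round(3))
for x in(73,-107): to([.54,-.29,.25],x)
t=load('top')
print('stops',onplane(t,[[234,205],[237,233]],.014))
print('rails inner top',onplane(t,[[235,199],[210,201],[239,236],[214,240]],.014).round(4))
E
```

```text
[[-0.942  0.336 -0.001]
 [ 0.336  0.942 -0.001]
 [ 0.    -0.001 -1.   ]] 160.35837760010318
cam in tool [ 0.0744715  -0.00133908 -0.06961927]
cam axes in tool [[-0.    -0.958 -0.288]
 [ 1.    -0.     0.001]
 [-0.001 -0.288  0.958]]Traceback (most recent call last):
  File "<stdin>", line 4, in <module>
  File "plan.py", line 9, in to
    print('tcp',s['tcp_pos'].round(4),'head',round(h,2),'roll units',round(-d/10,3),'shift before roll',(M.T@D/.04).round(3),'after roll',(M2.T@D/.04).round(3),'q6',s['joint_pos'][5].round(2),'F',s['wrist_force'].round(2),'gap',s['finger_gap'].round(4),'t',s['clock'])
                                                                                                                                                                                                                                    ^^^^^^^^^^^^^^^^^^^^^
AttributeError: 'float' object has no attribute 'round'
```

```bash
sed -i "s/s\['finger_gap'\].round(4)/round(float(s['finger_gap']),4)/" plan.py; python3 - <<'E'
from plan import *; from m import load
for x in(73,): to([.54,-.29,.25],x); to([.535,.12,.30],94)
t=load('top')
print('stops',onplane(t,[[234,205],[237,233]],.014).round(4))
print('rails inner top',onplane(t,[[235,199],[210,201],[239,236],[214,240]],.014).round(4))
E
```

```text
tcp [0.1932 0.5413 0.3032] head 160.36 roll units 8.736 shift before roll [-15.153 -16.657   1.35 ] after roll [-17.339  14.37    1.307] q6 1.43 F [-0.2   0.12  0.06] gap 0.0855 t 0.15
tcp [0.1932 0.5413 0.3032] head 160.36 roll units 6.636 shift before roll [-11.589  -7.047   0.087] after roll [-11.103   7.791   0.067] q6 1.43 F [-0.2   0.12  0.06] gap 0.0855 t 0.15
stops [[0.5652 0.1207 0.014 ]
 [0.4948 0.1151 0.014 ]]
rails inner top [[0.5804 0.1178 0.014 ]
 [0.5781 0.1797 0.014 ]
 [0.4872 0.1104 0.014 ]
 [0.4801 0.1714 0.014 ]]
```

```bash
python3 -m handwheel '{"deltas": [[1,-0.966,-0.587,0,0],[1,-0.966,-0.587,0,0],[1,-0.966,-0.587,0,0],[1,-0.966,-0.587,0,0],[1,-0.966,-0.587,0,0],[1,-0.966,-0.587,0,0],[1,-0.966,-0.587,0,0],[1,-0.966,-0.587,0,0],[1,-0.966,-0.587,0,0],[1,-0.966,-0.587,0,0],[1,-0.966,-0.587,0,0],[1,-0.966,-0.587,0,0],[1,0,0,0,0.95],[1,0,0,0,0.95],[1,0,0,0,0.95],[1,0,0,0,0.95],[1,0,0,0,0.95],[1,0,0,0,0.95],[1,0,0,0,0.95],[1,0,0,0,0]]}'
python3 - <<'E'
from plan import *
c=cam('wrist'); save(c,'w1.png'); np.savez('pics/w10.npz',**c)
to([.54,-.29,.25],73)
E
```

```text
clock: 2.65
tcp_pos: [0.5351, 0.1203, 0.3036]
orientation: [-0.0, 0.682, 0.731, -0.0]
wrist_force: [-0.3, 0.3, -0.9]
finger_gap: 0.0849
grip_force: 0.0
tcp [0.5352 0.1204 0.3036] head 94.04 roll units 2.104 shift before roll [-10.242  -0.601   1.34 ] after roll [-9.775  3.116  1.338] q6 1.58 F [-1.29 -0.08  0.49] gap 0.0854 t 2.7
```

View pics/w1.png

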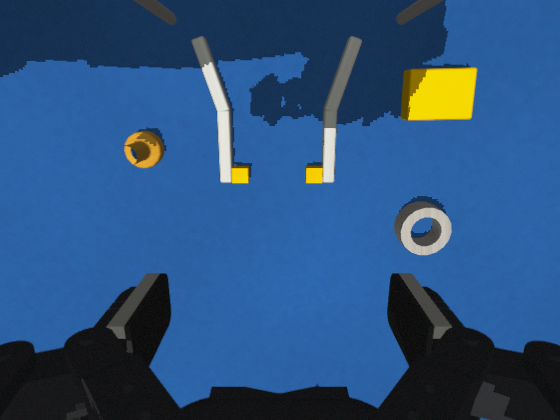

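Wrist view of the dock: yellow stops at (240,175) and (315,175), with the rails' straight part up to about row 108. The ring gauge is at (423,229), the box at (440,94) and the arbor at (144,149), all clear of the lane.

```bash
python3 - <<'E'
from m import *
c=load('w1')
hsv=cv2.cvtColor(c['frame'],cv2.COLOR_RGB2HSV); H,S,V=[hsv[...,i].astype(int) for i in range(3)]
y=((H>=20)&(H<32)&(S>180)&(V>170)).astype(np.uint8)
P=[]
for q in cv2.findContours(y,cv2.RETR_EXTERNAL,cv2.CHAIN_APPROX_NONE)[0]:
    if cv2.contourArea(q)<100: continue
    b=cv2.boundingRect(q); print('yellow',b,onplane(c,[[b[0],b[1]],[b[0]+b[2],b[1]]],.014).round(4)[:,:2].tolist())
# rail inner edges rows 115..160: white/grey columns
for r in(115,125,140,160):
    row=c['frame'][r].astype(int); g=(row.max(1)-row.min(1)<40)&(row.max(1)>70)
    idx=np.where(g)[0]; L=idx[(idx>200)&(idx<245)]; Rr=idx[(idx>310)&(idx<350)]
    p=onplane(c,[[L.max()+.5,r],[Rr.min()-.5,r]],.014); print(r,L.min(),L.max(),Rr.min(),Rr.max(),p.round(4)[:,:2].tolist(),np.linalg.norm(p[0]-p[1]).round(4))
E
```

```text
yellow (306, 168, 17, 15) [[0.5596, 0.1295], [0.5761, 0.1306]]
yellow (232, 168, 16, 15) [[0.4877, 0.1245], [0.5032, 0.1256]]
yellow (136, 148, 24, 20) [[0.3949, 0.1376], [0.418, 0.1392]]
yellow (408, 68, 69, 52) [[0.6436, 0.2271], [0.7063, 0.2316]]
115 217 231 323 336 [[0.4855, 0.1746], [0.5705, 0.1805]] 0.0852
125 218 231 323 335 [[0.4858, 0.1654], [0.5715, 0.1714]] 0.0858
140 218 231 322 335 [[0.4863, 0.1514], [0.5719, 0.1574]] 0.0859
160 219 232 322 334 [[0.4879, 0.1323], [0.5739, 0.1383]] 0.0862
```

```bash
python3 -m handwheel '{"deltas": [[1,-0.978,0.31,0.1,1],[1,-0.96,-0.15,0.1,1],[1,-0.978,0.31,0.1,0.1],[1,-0.978,0.31,0.1,0],[1,-0.978,0.31,0.1,0],[1,-0.978,0.31,0.1,0],[1,-0.978,0.31,0.1,0],[1,-0.978,0.31,0.1,0],[1,-0.978,0.31,0.1,0],[1,-0.978,0.31,0.1,0],[1,0,0,0,0],[1,0,0,0,0]]}'
python3 - <<'E'
from plan import *
c=cam('wrist'); save(c,'w2.png'); np.savez('pics/w20.npz',**c)
to([.547,-.298,.25],73)
E
```

```text
clock: 4.2
tcp_pos: [0.5432, -0.2834, 0.2636]
orientation: [-0.001, 0.804, 0.594, 0.0]
wrist_force: [0.1, -0.1, 0.2]
finger_gap: 0.0859
grip_force: 0.0
tcp [ 0.5434 -0.2828  0.2638] head 72.96 roll units -0.004 shift before roll [-0.336  0.197  0.344] after roll [-0.336  0.197  0.344] q6 1.26 F [ 0.66 -0.72  0.43] gap 0.0849 t 4.25
```

View pics/w2.png

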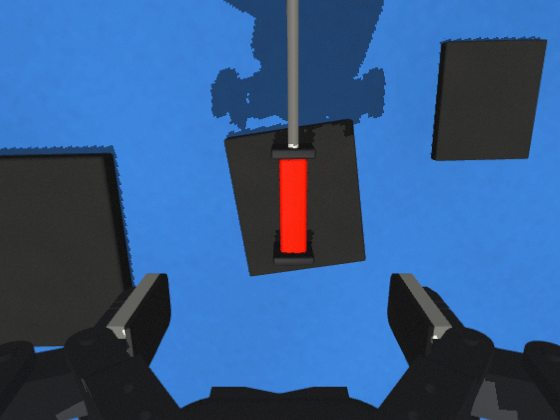

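The hook lies upright in this view. Its grip is centred near (293,205), with flanges at rows 153 and 257, and the shank runs up at column about 293. The middle rest is underneath, turned slightly relative to the hook.

```bash
python3 - <<'E'
from m import *; from plan import *
c=load('w2'); m=masks(c)
q=max(cv2.findContours(m['red'].astype(np.uint8),0,cv2.CHAIN_APPROX_NONE)[0],key=cv2.contourArea)
P=onplane(c,q.reshape(-1,2),.048)[:,:2]*1000; r=cv2.minAreaRect(P.astype(np.float32)); print(r)
print('bbox',cv2.boundingRect(q))
f=c['frame'].astype(int); mid=[]
for row in(5,30,60,90,120,135):
    g=(f[row].max(1)-f[row].min(1)<40)&(f[row].max(1)>80); i=np.where(g)[0]; i=i[(i>270)&(i<320)]; mid.append([(i.min()+i.max())/2,row])
S=onplane(c,mid,.050); print(S.round(4)[:,:2].tolist()); d=S[0]-S[-1]; ang=np.degrees(np.arctan2(d[1],d[0])); print('shank head',ang)
# rest top corners
blk=(f.max(2)<75).astype(np.uint8); blk[:100]=0; blk[290:]=0; blk[:,:215]=0; blk[:,380:]=0
q=max(cv2.findContours(blk,0,cv2.CHAIN_APPROX_NONE)[0],key=cv2.contourArea)
P=onplane(c,q.reshape(-1,2),.016)[:,:2]*1000; print('rest',cv2.minAreaRect(P.astype(np.float32)))
hx,hy=np.array(r[0])/1000
to([hx,hy,.016+.0235+.054],ang)
E
```

```text
((549.3990478515625, -296.8620910644531), (77.35149383544922, 21.932682037353516), 73.43816375732422)
bbox (279, 159, 29, 94)
[[0.5898, -0.158], [0.5857, -0.1731], [0.5802, -0.1918], [0.5744, -0.2113], [0.5687, -0.2318], [0.5653, -0.2422]]
shank head 73.73295489253367
rest ((553.433837890625, -302.3614807128906), (129.65904235839844, 108.43724822998047), 81.52417755126953)
tcp [ 0.5434 -0.2828  0.2638] head 72.96 roll units -0.077 shift before roll [-0.294  0.249  4.257] after roll [-0.297  0.245  4.257] q6 1.26 F [ 0.66 -0.72  0.43] gap 0.0849 t 4.25
```

```bash
python3 -m handwheel '{"deltas": [[1,-0.3,0.25,0.5,-0.07],[1,0,0,0.8,0],[1,0,0,0.8,0],[1,0,0,0.8,0],[1,0,0,0.6,0],[1,0,0,0.4,0],[1,0,0,0.2,0],[1,0,0,0.2,0],[1,0,0,0,0],[1,0,0,0,0]]}'
python3 - <<'E'
from plan import *
to([.5494,-.2969,.016+.022+.054],73.6)
E
```

```text
clock: 5.5
tcp_pos: [0.5499, -0.2983, 0.0926]
orientation: [0.001, 0.801, 0.599, 0.0]
wrist_force: [0.7, 0.4, 0.7]
finger_gap: 0.0855
grip_force: 0.0
tcp [ 0.5499 -0.2983  0.0926] head 73.56 roll units -0.004 shift before roll [ 0.031 -0.022  0.015] after roll [ 0.031 -0.022  0.015] q6 1.23 F [0.67 0.45 0.67] gap 0.0855 t 5.5
```

```bash
python3 -m handwheel '{"deltas": [[-1,0.03,-0.02,0,0],[-1,0,0,0,0],[-1,0,0,0,0],[-1,0,0,0,0],[-1,0,0,0,0],[-1,0,0,0,0],[-1,0,0,0,0],[-1,0,0,0,0]]}' 100
python3 - <<'E'
from plan import *
to([.5494,-.2969,.016+.022+.054],73.6)
E
```

```text
clock: 6.5
tcp_pos: [0.5494, -0.2969, 0.0924]
orientation: [0.0, 0.801, 0.599, 0.0]
wrist_force: [0.9, 0.7, 4.9]
finger_gap: 0.0204
grip_force: 98.5
tcp [ 0.5494 -0.2969  0.0924] head 73.56 roll units -0.004 shift before roll [ 0.    -0.001  0.01 ] after roll [ 0.    -0.001  0.01 ] q6 1.23 F [0.91 0.67 4.94] gap 0.0204 t 6.5
```

```bash
python3 -m handwheel '{"deltas": [[-1,0,0,-0.2,0],[-1,0,0,-0.4,0],[-1,0,0,-0.6,0],[-1,0,0,-0.6,0],[-1,0,0,-0.6,0],[-1,0,0,-0.3,0],[-1,0,0,0,0],[-1,0,0,0,0]]}'
python3 - <<'E'
from plan import *
to([.5369,.0478,.20],93.95)
E
```

```text
clock: 7.5
tcp_pos: [0.5486, -0.2964, 0.1989]
orientation: [-0.001, 0.801, 0.599, -0.0]
wrist_force: [0.4, -1.2, -2.9]
finger_gap: 0.0206
grip_force: 97.8
tcp [ 0.5486 -0.2964  0.1989] head 73.56 roll units -2.039 shift before roll [ 8.17  -2.717 -0.018] after roll [ 8.604  0.3   -0.023] q6 1.23 F [ 0.45 -1.15 -2.95] gap 0.0206 t 7.5
```

```bash
python3 -m handwheel '{"deltas": [[-1,0.4,-0.13,0,0],[-1,0.8,-0.27,0,0],[-1,0.8,-0.27,0,0],[-1,0.8,-0.27,0,0],[-1,0.8,-0.27,0,0],[-1,0.8,-0.27,0,0],[-1,0.8,-0.27,0,0],[-1,0.8,-0.27,0,0],[-1,0.8,-0.27,0,0],[-1,0.8,-0.27,0,0],[-1,0.57,-0.16,0,0],[-1,0,0,0,-0.5],[-1,0,0,0,-0.8],[-1,0,0,0,-0.5],[-1,0,0,0,-0.24],[-1,0,0,0,0],[-1,0,0,0,0]]}'
python3 - <<'E'
from plan import *
to([.5369,.0478,.20],93.95)
c=cam('wrist'); save(c,'w3.png'); np.savez('pics/w30.npz',**c)
E
```

```text
clock: 9.62
tcp_pos: [0.5367, 0.048, 0.1996]
orientation: [-0.0, 0.682, 0.731, -0.0]
wrist_force: [0.6, -0.3, -1.9]
finger_gap: 0.0203
grip_force: 97.8
tcp [0.5367 0.048  0.1996] head 93.95 roll units -0.0 shift before roll [-0.006  0.005 -0.011] after roll [-0.006  0.005 -0.011] q6 1.44 F [ 0.56 -0.33 -1.92] gap 0.0203 t 9.625
```

View pics/w3.png

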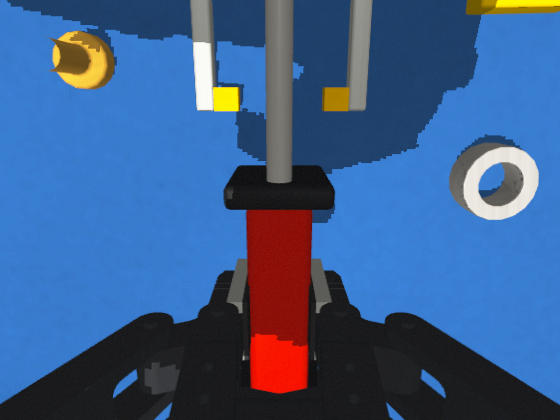

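The hook is held straight: shank vertical at column about 280, between the stops at (226,99) and (336,99). Next I measure the tray from a scaled scene view.

```bash
python3 - <<'E'
from h import *
c=cam('scene'); np.savez('pics/s10.npz',**c)
f=c['frame'][190:390,290:520,::-1]; cv2.imwrite('pics/scrop.png',cv2.resize(f,None,fx=3,fy=3,interpolation=cv2.INTER_CUBIC))
E
```

```text
(no output)
```

View pics/scrop.png

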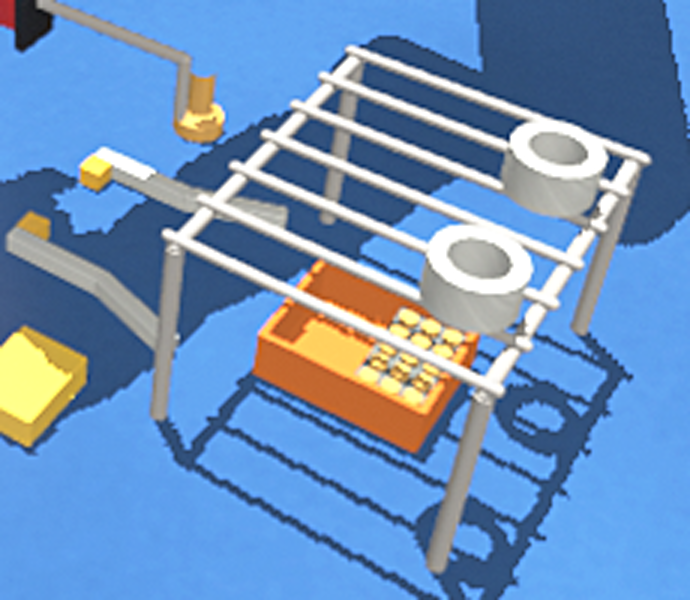

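Scene crop: tray rim corners at crop (257,340) and (318,262) on the near wall, and (418,418) at the far corner. The hook's prong is visible at crop (183,90).

```bash
python3 - <<'E'
from m import *
O=np.array([.5314,.1276]); a=np.radians(93.95); U=np.array([np.cos(a),np.sin(a)]); V=np.array([-U[1],U[0]])
L=lambda P:(np.c_[(P[:,:2]-O)@U,(P[:,:2]-O)@V]*1000).round(1).tolist()
s=load('s1'); t=load('top')
cr=np.array([[257,340],[318,262],[418,418]])/3+[290,190]
print('scene near+x,near-x,far',L(onplane(s,cr,.032)))
print('bottom far corner z0',L(onplane(s,np.array([[418,452],[257,375]])/3+[290,190],0)))
tc=np.array([[110,166],[200,156],[116,238],[203,232]])/2.1+[70,130]
print('top',L(onplane(t,tc,.032)))
print('stops scene',L(onplane(s,np.array([[112,170],[48,232]])/3+[290,190],.014)))
# shelf from clouds
for c,n in((s,'s'),(t,'t')):
    P=cloud(c).reshape(-1,3); m=(P[:,2]>.115)&(P[:,2]<.145)&(P[:,1]>.2)&(P[:,1]<.5)&(P[:,0]>.38)&(P[:,0]<.72)
    Q=np.array(L(P[m])); print(n,'shelf',np.percentile(Q,[1,99],axis=0))
    m=masks(c)['orange'].ravel()&(P[:,2]>.026)&(P[:,2]<.037)&(P[:,1]>.2)
    Q=np.array(L(P[m])); print(n,'rim',len(Q),np.percentile(Q,[1,3,97,99],axis=0).tolist(), P[m][:,2].mean())
# prong tip
p=np.array([[183,118]])/3+[290,190]; print('prong tip?',onplane(s,p,.1096))
E
```

```text
scene near+x,near-x,far [[166.5, -60.6], [164.4, 18.7], [262.4, -59.4]]
bottom far corner z0 [[265.1, -52.5], [167.7, -55.6]]
top [[259.1, -49.8], [155.2, -49.7], [256.0, 35.0], [157.4, 39.5]]
stops scene [[7.2, 36.3], [8.8, -40.4]]
s shelf [[  75.981 -119.4  ]
 [ 307.019   95.3  ]]
s rim 212 [[164.311, -56.489], [165.233, -56.2], [262.6, 25.267], [262.789, 25.589]] 0.02867452626308857
t shelf [[ 127.196 -115.9  ]
 [ 301.704  100.6  ]]
t rim 65 [[162.656, -50.888], [163.26000000000002, -50.416], [248.892, 31.208], [252.144, 31.444]] 0.030599550193539188
prong tip? [[0.52482214 0.2013419  0.1096    ]]
```

```bash
cat >> plan.py <<'E'
def lane(t=None):
    O=np.array([.5314,.1276]); a=np.radians(93.95); U=np.array([np.cos(a),np.sin(a)]); V=np.array([-U[1],U[0]])
    s,M,h=yaw(); p=s['tcp_pos'][:2]+.15*M[:2,0]-O
    x,y,z=p@U*1e3,p@V*1e3,(s['tcp_pos'][2]-.0904)*1e3
    F=s['wrist_force']; print('tip lane x,y,z mm',round(x,2),round(y,2),round(z,2),'head',round(h,2),'F lane',round(F[:2]@U,2),round(F[:2]@V,2),round(F[2],2),'gap',round(float(s['finger_gap']),4),'t',s['clock'])
    return s
E
python3 -m handwheel '{"deltas": [[-1,0,0.1,0.3,0],[-1,0,0.15,0.5,0],[-1,0,0,0.5,0],[-1,0,0,0.3,0],[-1,0.3,0,0,0],[-1,0.5,0,0,0],[-1,0.5,0,0,0],[-1,0.5,0,0,0],[-1,0.5,0,0,0],[-1,0.4,0,0,0],[-1,0.25,0,0,0],[-1,0,0,0,0],[-1,0,0,0,0]]}'
python3 - <<'E'
from plan import *
lane()
c=cam('wrist'); np.savez('pics/w40.npz',**c)
d=cam('scene'); np.savez('pics/s20.npz',**d)
A=c['frame'][:300]; B=cv2.resize(d['frame'][230:360,340:480],None,fx=2.3,fy=2.3)[:300]
B=cv2.resize(B,(240,300)) if B.shape[0]<300 else B
B=B[:,:240] if B.shape[1]<240 else cv2.resize(d['frame'][230:380,340:460],(240,300))
save({'frame':np.hstack([A,B])},'w4.png')
E
```

```text
clock: 11.35
tcp_pos: [0.5391, 0.1655, 0.1358]
orientation: [0.0, 0.682, 0.731, -0.0]
wrist_force: [0.1, 0.0, -1.3]
finger_gap: 0.0204
grip_force: 97.9
tip lane x,y,z mm 187.33 -10.35 45.41 head 93.93 F lane 0.02 -0.07 -1.32 gap 0.0204 t 11.35
```

View pics/w4.png

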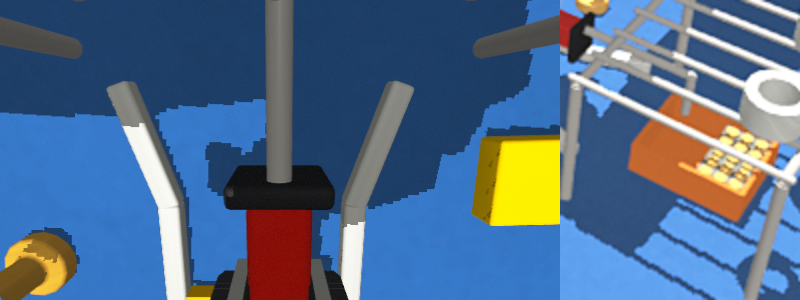

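Right panel: the prong's lower end is at panel (688,113), inside the tray's outline. I compare it with the rim in the same view to cancel the camera bias.

```bash
python3 - <<'E'
from m import *
O=np.array([.5314,.1276]); a=np.radians(93.95); U=np.array([np.cos(a),np.sin(a)]); V=np.array([-U[1],U[0]])
L=lambda P:(np.c_[(P[:,:2]-O)@U,(P[:,:2]-O)@V]*1000).round(1).tolist()
s=load('s2'); print('tip seen',L(onplane(s,[[404,286.5]],.0454)))
f=s['frame'][255:345,360:470,::-1]; cv2.imwrite('pics/s2c.png',cv2.resize(f,None,fx=6,fy=6,interpolation=cv2.INTER_NEAREST))
E
```

```text
tip seen [[191.1, -8.1]]
```

View pics/s2c.png

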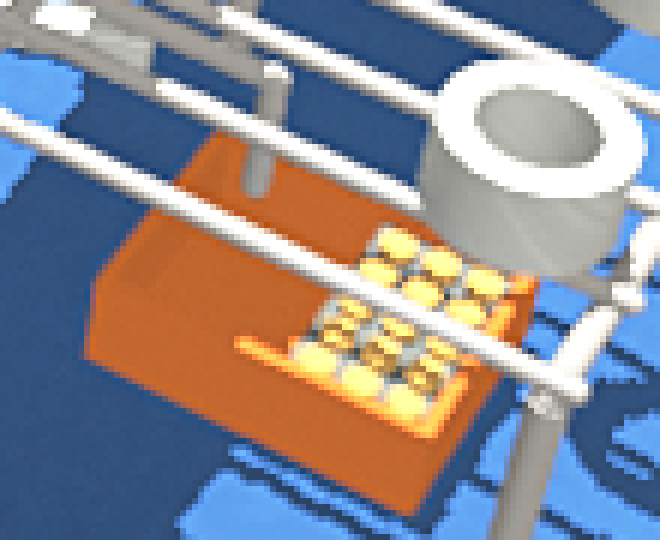

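```bash
python3 -m handwheel '{"deltas": [[-1,0,0.09,0.1,0],[-1,0,0,0.2,0],[-1,0,0,0.2,0],[-1,0,0,0.2,0],[-1,0,0,0.14,0],[-1,0,0,0,0],[-1,0,0,0,0]]}'
python3 - <<'E'
from plan import *
lane()
E
python3 -m handwheel '{"deltas": [[-1,-0.1,0,0,0],[-1,-0.1,0,0,0],[-1,-0.1,0,0,0],[-1,-0.1,0,0,0],[-1,0,0,0,0]]}'
python3 - <<'E'
from plan import *
lane()
E
```

```text
clock: 12.32
tcp_pos: [0.5428, 0.1663, 0.1025]
orientation: [0.0, 0.682, 0.731, 0.0]
wrist_force: [0.1, 1.1, -1.4]
finger_gap: 0.0206
grip_force: 97.9
tip lane x,y,z mm 187.79 -14.02 12.07 head 93.96 F lane 1.12 -0.14 -1.4 gap 0.0206 t 12.325
clock: 12.95
tcp_pos: [0.5438, 0.1498, 0.1023]
orientation: [-0.0, 0.682, 0.731, 0.0]
wrist_force: [-0.3, 0.7, -2.2]
finger_gap: 0.0205
grip_force: 97.9
tip lane x,y,z mm 171.33 -13.99 11.93 head 93.92 F lane 0.74 0.22 -2.25 gap 0.0205 t 12.95
```

```bash
python3 -m handwheel '{"deltas": [[-1,-0.06,0,0,0],[-1,-0.06,0,0,0],[-1,-0.06,0,0,0],[-1,-0.06,0,0,0],[-1,-0.06,0,0,0],[-1,-0.08,-0.01,0,0],[-1,-0.1,-0.01,0,0],[-1,-0.12,-0.01,0,0],[-1,-0.12,-0.01,0,0],[-1,-0.12,-0.01,0,0]]}'
python3 - <<'E'
from plan import *
lane()
E
```

```text
clock: 14.2
tcp_pos: [0.5441, 0.1162, 0.1023]
orientation: [-0.0, 0.682, 0.731, 0.0]
wrist_force: [0.4, 2.4, -1.6]
finger_gap: 0.0207
grip_force: 97.9
tip lane x,y,z mm 137.74 -11.84 11.89 head 93.95 F lane 2.32 -0.58 -1.64 gap 0.0207 t 14.2
```

```bash
python3 -m handwheel '{"deltas": [[-1,-0.12,-0.015,0,0],[-1,-0.12,-0.015,0,0],[-1,-0.12,-0.015,0,0],[-1,-0.12,-0.015,0,0],[-1,-0.12,-0.015,0,0],[-1,-0.12,-0.015,0,0],[-1,-0.12,-0.015,0,0],[-1,-0.12,-0.015,0,0],[-1,-0.12,-0.015,0,0],[-1,-0.12,-0.015,0,0],[-1,-0.12,-0.015,0,0],[-1,-0.12,-0.015,0,0],[-1,0,0,0,0]]}'
python3 - <<'E'
from plan import *
from m import masks
lane()
c=cam('top'); m=masks(c)['orange']; m[:180]=0;m[260:]=0;m[:,260:]=0;m[:,:130]=0
O=np.array([.5314,.1276]); a=np.radians(93.95); U=np.array([np.cos(a),np.sin(a)]); V=np.array([-U[1],U[0]])
v,u=np.where(m); P=onplane(c,np.c_[u,v],.032)[:,:2]-O; r=cv2.minAreaRect((np.c_[P@U,P@V]*1000).astype(np.float32)); print(r)
save(c,'top1.png')
cv2.imwrite('pics/top1c.png',cv2.resize(c['frame'][150:290,90:290,::-1],None,fx=3,fy=3,interpolation=cv2.INTER_CUBIC))
E
```

```text
clock: 15.82
tcp_pos: [0.5409, 0.0579, 0.1023]
orientation: [0.0, 0.683, 0.731, -0.0]
wrist_force: [-0.4, 0.0, -2.2]
finger_gap: 0.0205
grip_force: 97.9
tip lane x,y,z mm 79.86 -4.74 11.91 head 93.92 F lane 0.06 0.39 -2.22 gap 0.0205 t 15.825
((116.85032653808594, -0.3417930603027344), (109.56097412109375, 43.080318450927734), 55.33400344848633)
```

View pics/top1c.png

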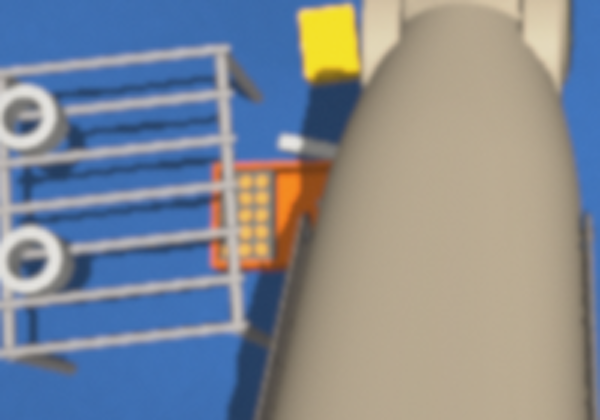

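The tray is dragged with the hook, roughly aligned and turned a few degrees. It is entering the flare, so I continue slowly and watch the force.

```bash
python3 -m handwheel '{"deltas": [[-1,-0.08,-0.01,0,0],[-1,-0.08,-0.01,0,0],[-1,-0.08,-0.01,0,0],[-1,-0.08,-0.01,0,0],[-1,-0.08,-0.01,0,0]]}'; python3 -m handwheel '{"deltas": [[-1,-0.07,-0.01,0,0],[-1,-0.07,-0.01,0,0],[-1,-0.07,-0.01,0,0]]}';python3 -m handwheel '{"deltas": [[-1,-0.06,-0.01,0,0],[-1,-0.06,-0.01,0,0],[-1,-0.06,0,0,0]]}'
python3 - <<'E'
from plan import *
lane()
E
```

```text
clock: 16.5
tcp_pos: [0.5399, 0.0423, 0.1023]
orientation: [-0.0, 0.682, 0.731, 0.0]
wrist_force: [0.4, 2.2, -2.3]
finger_gap: 0.0204
grip_force: 97.8
clock: 16.88
tcp_pos: [0.5393, 0.0339, 0.1023]
orientation: [-0.0, 0.682, 0.731, 0.0]
wrist_force: [0.4, 1.2, -2.0]
finger_gap: 0.0206
grip_force: 97.8
clock: 17.25
tcp_pos: [0.539, 0.0267, 0.1023]
orientation: [-0.0, 0.682, 0.731, 0.0]
wrist_force: [-0.8, 2.7, -1.9]
finger_gap: 0.0203
grip_force: 97.8
tip lane x,y,z mm 48.82 -0.61 11.89 head 93.96 F lane 2.73 0.66 -1.88 gap 0.0203 t 17.25
```

```bash
python3 -m handwheel '{"deltas": [[-1,-0.06,-0.005,0,0],[-1,-0.06,-0.005,0,0],[-1,-0.06,0,0,0],[-1,-0.06,0,0,0]]}'; python3 -m handwheel '{"deltas": [[-1,-0.06,0,0,0],[-1,-0.06,0,0,0],[-1,-0.06,0,0,0],[-1,-0.06,0,0,0]]}'|sed -n '2p;4p';python3 -m handwheel '{"deltas": [[-1,-0.05,0,0,0],[-1,-0.05,0,0,0],[-1,-0.05,0,0,0],[-1,-0.05,0,0,0]]}'
python3 - <<'E'
from plan import *
lane()
E
```

```text
clock: 17.75
tcp_pos: [0.5393, 0.0171, 0.1023]
orientation: [-0.0, 0.682, 0.731, 0.0]
wrist_force: [-0.4, 1.7, -2.7]
finger_gap: 0.0208
grip_force: 97.8
tcp_pos: [0.54, 0.0075, 0.1023]
wrist_force: [-0.2, 2.1, -2.4]
clock: 18.75
tcp_pos: [0.5406, -0.0005, 0.1023]
orientation: [-0.0, 0.682, 0.731, 0.0]
wrist_force: [0.8, 2.7, -2.2]
finger_gap: 0.0202
grip_force: 97.8
tip lane x,y,z mm 21.61 -0.3 11.88 head 93.96 F lane 2.6 -0.96 -2.23 gap 0.0202 t 18.75
```

```bash
python3 -m handwheel '{"deltas": [[-1,-0.04,0,0,0],[-1,-0.04,0,0,0],[-1,-0.04,0,0,0],[-1,-0.04,0,0,0],[-1,-0.03,0,0,0]]}'|sed -n '2p;4p'; python3 -m handwheel '{"deltas": [[-1,-0.02,0,0,0],[-1,-0.02,0,0,0]]}'|sed -n '2p;4p'
python3 - <<'E'
from plan import *
lane()
E
```

```text
tcp_pos: [0.5411, -0.008, 0.1023]
wrist_force: [-0.7, 2.3, -1.7]
tcp_pos: [0.5412, -0.0096, 0.1023]
wrist_force: [-0.0, 2.2, -1.9]
tip lane x,y,z mm 12.49 -0.3 11.88 head 93.96 F lane 2.15 -0.15 -1.92 gap 0.0203 t 19.625
```

```bash
python3 -m handwheel '{"deltas": [[-1,-0.02,0,0,0],[-1,-0.02,0,0,0],[-1,-0.02,0,0,0]]}'|sed -n '2p;4p'; python3 -m handwheel '{"deltas": [[-1,-0.02,0,0,0],[-1,-0.01,0,0,0],[-1,0,0,0,0]]}'|sed -n '2p;4p'
python3 - <<'E'
from plan import *
lane()
E
```

```text
tcp_pos: [0.5413, -0.0117, 0.1022]
wrist_force: [0.0, 3.3, -3.7]
tcp_pos: [0.5412, -0.0131, 0.1022]
wrist_force: [-1.1, 3.5, -2.3]
tip lane x,y,z mm 8.99 -0.08 11.83 head 93.97 F lane 3.61 0.9 -2.35 gap 0.0204 t 20.375
```

```bash
for i in 1; do python3 -m handwheel '{"deltas": [[-1,-0.01,0,0,0],[-1,0,0,0,0]]}'|sed -n '2p;4p'; python3 -m handwheel '{"deltas": [[-1,-0.01,0,0,0],[-1,0,0,0,0]]}'|sed -n '2p;4p'; python3 -m handwheel '{"deltas": [[-1,-0.01,0,0,0],[-1,0,0,0,0]]}'|sed -n '2p;4p'; done
```

```text
tcp_pos: [0.5413, -0.0135, 0.1022]
wrist_force: [-1.0, 2.8, -2.0]
tcp_pos: [0.5414, -0.0139, 0.1023]
wrist_force: [-1.8, 4.0, -2.7]
tcp_pos: [0.5414, -0.0141, 0.1022]
wrist_force: [-1.2, 4.1, -2.6]
```

```bash
python3 -m handwheel '{"deltas": [[-1,-0.02,0,0,0],[-1,0,0,0,0]]}'|sed -n '2p;4p'; python3 -m handwheel '{"deltas": [[-1,-0.02,0,0,0],[-1,0,0,0,0]]}'|sed -n '2p;4p'; python3 -m handwheel '{"deltas": [[-1,-0.02,0,0,0],[-1,0,0,0,0]]}'|sed -n '2p;4p'
```

```text
tcp_pos: [0.5414, -0.0143, 0.1021]
wrist_force: [-0.1, 7.9, -2.8]
tcp_pos: [0.5413, -0.0144, 0.1019]
wrist_force: [-0.3, 9.4, -4.7]
tcp_pos: [0.5413, -0.0146, 0.1018]
wrist_force: [0.3, 11.9, -3.8]
```

```bash
python3 -m handwheel '{"deltas": [[-1,-0.02,0,0,0],[-1,0,0,0,0]]}'|sed -n '2p;4p'; python3 -m handwheel '{"deltas": [[-1,0,0,0,0],[-1,0,0,0,0]]}'|sed -n '2p;4p'; python3 -c "
from plan import *
lane()"
```

```text
tcp_pos: [0.5413, -0.0149, 0.1017]
wrist_force: [1.0, 14.2, -4.6]
tcp_pos: [0.5413, -0.0149, 0.1017]
wrist_force: [1.0, 13.8, -4.8]
tip lane x,y,z mm 7.19 0.23 11.28 head 94.05 F lane 13.68 -1.94 -4.78 gap 0.0201 t 22.375
```

```bash
python3 -m handwheel '{"deltas": [[-1,-0.01,0,0,0],[-1,0,0,0,0],[-1,0,0,0,0],[-1,0,0,0,0],[-1,0,0,0,0]]}'|sed -n '1,2p;4p'; python3 -m handwheel '{"deltas": [[-1,0,0,0,0],[-1,0,0,0,0],[-1,0,0,0,0],[-1,0,0,0,0],[-1,0,0,0,0],[-1,0,0,0,0]]}'|sed -n '1,2p;4p'; python3 - <<'E'
from plan import *
lane()
c=cam('scene'); np.savez('pics/s30.npz',**c)
cv2.imwrite('pics/s3c.png',cv2.resize(c['frame'][210:350,250:420,::-1],None,fx=4,fy=4,interpolation=cv2.INTER_CUBIC))
E
```

```text
clock: 23.0
tcp_pos: [0.5413, -0.015, 0.1016]
wrist_force: [0.8, 14.5, -4.8]
clock: 23.75
tcp_pos: [0.5413, -0.015, 0.1016]
wrist_force: [-0.0, 15.2, -4.6]
tip lane x,y,z mm 7.08 0.28 11.21 head 94.06 F lane 15.21 -1.05 -4.63 gap 0.0203 t 23.75
```

View pics/s3c.png

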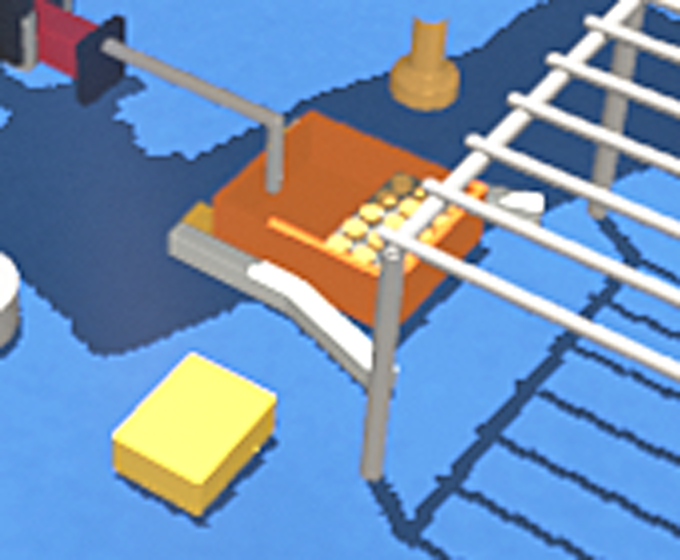

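Scene crop: the tray sits between the rails against the stop at (200,215), square to the lane, with the prong behind its near wall. Next I release forward and lift.

```bash
python3 -m handwheel '{"deltas": [[-1,0.02,0,0,0],[-1,0.03,0,0,0],[-1,0.05,0,0,0],[-1,0.05,0,0,0],[-1,0.05,0,0,0],[-1,0.05,0,0,0],[-1,0.05,0,0,0],[-1,0.05,0,0,0],[-1,0,0,0,0]]}'|sed -n '2p;4p'; python3 -c "
from plan import *
lane()"
```

```text
tcp_pos: [0.5408, -0.0038, 0.1023]
wrist_force: [-0.0, 0.1, -1.7]
tip lane x,y,z mm 18.28 -0.23 11.88 head 93.97 F lane 0.09 0.04 -1.66 gap 0.0203 t 24.925
```

```bash
python3 -m handwheel '{"deltas": [[-1,0,0,-0.15,0],[-1,0,0,-0.3,0],[-1,0,0,-0.5,0],[-1,0,0,-0.6,0],[-1,0,0,-0.6,0],[-1,0,0,-0.35,0],[-1,0,0,0,0]]}'|sed -n '2p;4p'; python3 -c "
from plan import *
lane(); to([.552,-.300,.2],77)"
```

```text
tcp_pos: [0.5416, -0.0041, 0.2037]
wrist_force: [0.2, -0.2, -1.6]
tip lane x,y,z mm 17.92 -1.05 113.34 head 93.96 F lane -0.18 -0.21 -1.59 gap 0.0203 t 25.8
tcp [ 0.5416 -0.0041  0.2037] head 93.96 roll units 1.696 shift before roll [-7.398 -0.251  0.097] after roll [-7.149  1.918  0.103] q6 1.35 F [ 0.22 -0.17 -1.59] gap 0.0203 t 25.8
```

```bash
python3 -m handwheel '{"deltas": [[-1,-0.3,0,0,0],[-1,-0.7,-0.03,0,0],[-1,-0.8,-0.03,0,0],[-1,-0.8,-0.03,0,0],[-1,-0.8,-0.03,0,0],[-1,-0.8,-0.03,0,0],[-1,-0.8,-0.03,0,0],[-1,-0.8,-0.03,0,0],[-1,-0.8,-0.03,0,0],[-1,-0.5,0,0,0],[-1,-0.3,0,0,0],[-1,0,0,0,0.5],[-1,0,0,0,0.6],[-1,0,0,0,0.4],[-1,0,0,0,0.2],[-1,0,0,0,0],[-1,0,0,0,0]]}'|sed -n '2p;4p'; python3 - <<'E'
from plan import *
to([.552,-.300,.0924],77)
c=cam('top'); save(c,'top2.png')
O=np.array([.5314,.1276]); a=np.radians(93.95); U=np.array([np.cos(a),np.sin(a)]); V=np.array([-U[1],U[0]])
from m import masks
m=masks(c)['orange']; m[:180]=0;m[255:]=0;m[:,260:]=0;m[:,:130]=0
v,u=np.where(m); P=onplane(c,np.c_[u,v],.032)[:,:2]-O; print('tray rect lane',cv2.minAreaRect((np.c_[P@U,P@V]*1000).astype(np.float32)))
cv2.imwrite('pics/top2c.png',cv2.resize(c['frame'][140:280,150:450,::-1],None,fx=2.6,fy=2.6,interpolation=cv2.INTER_CUBIC))
E
```

```text
tcp_pos: [0.5517, -0.2997, 0.2022]
wrist_force: [-0.0, -0.3, -2.0]
tcp [ 0.5517 -0.2997  0.2022] head 77.01 roll units 0.001 shift before roll [-0.006  0.01   2.745] after roll [-0.006  0.01   2.745] q6 1.17 F [-0.01 -0.35 -2.01] gap 0.0203 t 27.925
tray rect lane ((46.023521423339844, 6.045417785644531), (98.17868041992188, 79.4892807006836), 0.7811988592147827)
```

View pics/top2c.png

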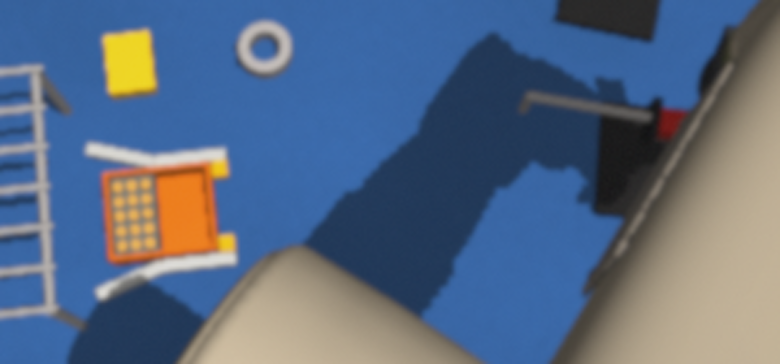

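The tray is home against both stops, near (222,168) and (227,243) in the crop, and square to about 1°. The box and ring have not moved, and the hook is above the rest, so I lower it.

```bash
python3 -m handwheel '{"deltas": [[-1,0,0,0.3,0],[-1,0,0,0.6,0],[-1,0,0,0.6,0],[-1,0,0,0.5,0],[-1,0,0,0.3,0],[-1,0,0,0.2,0],[-1,0,0,0.1,0],[-1,0,0,0.05,0],[-1,0,0,0,0]]}'|sed -n '2p;4p';  python3 -m handwheel '{"deltas": [[-1,0,0,0.03,0],[-1,0,0,0.03,0],[-1,0,0,0,0]]}'|sed -n '2p;4p'; python3 -m handwheel '{"deltas": [[-1,0,0,0.02,0],[-1,0,0,0.0,0]]}'|sed -n '2p;4p'
```

```text
tcp_pos: [0.5519, -0.3001, 0.0967]
wrist_force: [-0.8, 0.3, -2.3]
tcp_pos: [0.5516, -0.2999, 0.0938]
wrist_force: [0.4, 0.4, -1.8]
tcp_pos: [0.5516, -0.2999, 0.093]
wrist_force: [0.2, 0.6, -2.4]
```

```bash
python3 -m handwheel '{"deltas": [[-1,0,0,0.02,0],[-1,0,0,0,0]]}'|sed -n '2p;4p'; python3 -m handwheel '{"deltas": [[-1,0,0,0.015,0],[-1,0,0,0,0]]}'|sed -n '2p;4p'; python3 -m handwheel '{"deltas": [[-1,0,0,0.01,0],[-1,0,0,0.0,0]]}'|sed -n '2p;4p'
```

```text
tcp_pos: [0.5517, -0.2999, 0.0924]
wrist_force: [0.1, -0.2, -0.3]
tcp_pos: [0.5517, -0.2999, 0.0924]
wrist_force: [-1.7, 0.4, 6.4]
tcp_pos: [0.5517, -0.2999, 0.0924]
wrist_force: [-2.4, 0.8, 8.5]
```

```bash
python3 -m handwheel '{"deltas": [[-0.4,0,0,-0.01,0],[0,0,0,0,0],[0.5,0,0,0,0],[1,0,0,0,0],[1,0,0,0,0],[1,0,0,0,0],[1,0,0,0,0],[1,0,0,-0.2,0],[1,0,0,-0.4,0],[1,0,0,-0.7,0],[1,0,0,-0.8,0],[1,0,0,-0.8,0],[1,0,0,-0.8,0],[1,0,0,-0.5,0],[1,0,0,0,0],[1,0,0,0,0]]}'; python3 - <<'E'
from plan import *
from m import masks
c=cam('wrist'); s=cam('scene')
q=max(cv2.findContours(masks(c)['red'].astype(np.uint8),0,cv2.CHAIN_APPROX_NONE)[0],key=cv2.contourArea)
print('hook',cv2.minAreaRect((onplane(c,q.reshape(-1,2),.048)[:,:2]*1000).astype(np.float32)))
P=cloud(c); print('grip top z', np.median(P[masks(c)['red']][:,2]))
A=cv2.resize(c['frame'],(400,300)); B=cv2.resize(s['frame'][150:340,80:400],(400,300))
save({'frame':np.hstack([A,B])},'fin.png')
E
```

```text
clock: 32.48
tcp_pos: [0.5514, -0.2997, 0.2594]
orientation: [-0.0, 0.783, 0.622, 0.0]
wrist_force: [-0.2, -0.1, -0.7]
finger_gap: 0.0855
grip_force: 0.0
hook ((550.602294921875, -299.8431701660156), (77.87096405029297, 22.013811111450195), 76.90250396728516)
grip top z 0.04744777710653364
```

View pics/fin.png

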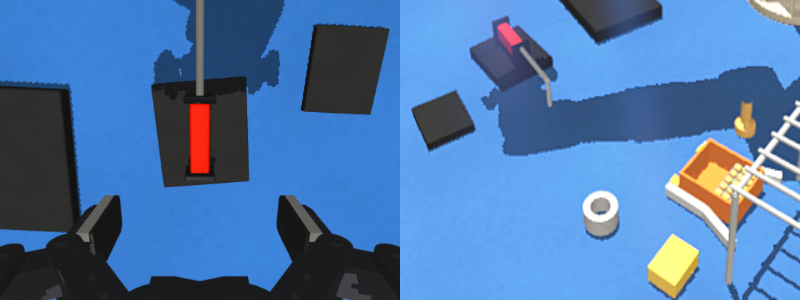

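The hook lies flat on the middle rest and the tray is home in the lane, with the ring, box and arbor undisturbed.

```bash
python3 -c "
from workcell import hand_in
print(hand_in())"
```

```text
the job is handed in; nothing more can be done
None
```

The job is handed in at about 32 s: the tray is home against both stops after more than a second of steady 14.5–15 N pull (15.2 N was the highest reading), the hook lies flat on its rest, and the ring gauge, box and arbor look unmoved in the camera views.

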